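Seat the seed plate on its pin

TASK

The round seed plate is sitting high in the metering unit because its edge notch is not over the fixed pin. With a fingertip, push the plate round by one of its lugs until the notch stands over the pin, then press it down on its centre dome until it is fully home. Do not lift the plate, and leave the mug, screwdriver, torch and pliers where they are.

Things in the scene. Friction and masses are not known exactly. Their poses are not given: they have to be found in the camera images.
- housing: Round cast-metal metering housing fixed to the counter: base flange 208 mm across; open bowl, wall 188 mm outside, 172 mm inside, top 42 mm above the counter. Origin on the vertical centre axis at counter height, z up, x axis from the centre to the pin. A 30 mm spout with a 36 mm rubber lip sticks out opposite the pin, to 124 mm from the centre.
- pin (a point): Steel pin: level round bar, 10 mm diameter, fixed radially through the bowl wall, reaching in to 58 mm from the centre axis. This point: on its centre line, 68 mm from the axis, 35.5 mm above the counter. 11 mm of it shows between the plate's edge and the wall; its round 16 mm head sticks out of the wall at the same bearing. Its round top guides a notch that is a little off.
- plate: Loose grey plastic seed plate: disc 149 mm across, 10 mm thick, about 0.2 kg, ring of dark dimples, one edge notch, a low central dome, two upright lugs. Origin: centre of the disc's underside, 42 mm above the counter at the start, 32 mm when home (top then level with the bowl wall). x axis points to the notch. Stays centred, turns easily (1 to 2 N at a lug), stays where left.
- notch (a point): Middle of the notch (15 mm wide, open at the rim, bottom 54 mm from the plate's centre), level with the plate's underside, 68 mm from its centre. Must end over the pin's point. Starts 0.5 to 1.5 rad anticlockwise of the pin seen from above, so the short way round is clockwise.
- dome_top (a point): Flat top (30 mm across) of the central dome, on the axis, 24 mm above the plate's underside: 66 mm above the counter at the start, 56 mm when home. Press here: 7 to 10 N pushes the plate and its stiff sliding support down 10 mm to a solid stop, where it stays, if the notch is within about 4 mm of the pin; if not, its edge catches on the pin and it stops tilted, 4 to 8 mm too high.
- lug_a (a point): Middle of the top face of one lug: upright block 14 mm thick (along the turning direction), 26 mm long radially, 22 mm high above the disc's top face, centred 52 mm from the plate's centre, a quarter turn anticlockwise of the notch. Top 74 mm above the counter at the start.
- lug_b (a point): Middle of the top face of the other lug, the same size, a quarter turn clockwise of the notch.
- mug: Bystander: white ceramic mug, 82 mm across, 92 mm high; origin under its centre.
- screwdriver: Bystander: silver screwdriver lying down, 200 mm long; origin under its middle.
- torch: Bystander: black torch lying down, 150 mm long, 34 mm thick; origin under its middle.
- pliers: Bystander: steel pliers lying down, 165 mm long, 12 mm thick; origin on the counter near the pivot.
There are look-alikes about, which are no part of the job. What is meant by the plate is not turquoise, and is the larger of those in its own colour.

How it is judged:
On the way:
1. the plate is turned so that its notch stands over the pin (within 8 mm) (horizontal distance between notch and pin below 0.008 m), for 0.1 s.
At the end, for the whole second after the job is handed in: The plate lies still, level (within 0.04 rad) and fully home: its underside at most 34.5 mm above the counter at the centre (32 mm is the stop) and 35.5 mm at the notch, the notch within 6 mm of the pin's point seen from above, the plate centred within 5 mm (horizontal distance between notch and pin below 0.006 m and z of plate in the frame of housing below 0.0345 m and z of notch in the frame of housing below 0.0355 m and angle between plate's own z axis and vertical below 0.04 rad and horizontal distance between plate and housing below 0.005 m and linear speed of plate below 0.01 m/s); the robot touches nothing.
It fails at once if the plate is lifted (more than 8 mm above where it sat) (z of plate in the frame of housing above 0.05 m).
It fails at once if the plate is tipped (angle between plate's own z axis and vertical above 0.25 rad).
It fails at once if the mug, screwdriver, torch or pliers is moved more than 30 mm (distance of any of mug, screwdriver, torch, pliers from where it was at the start of the episode above 0.03 m).
It also fails if it takes over 51 s, if anything falls off the work surface, if the arm or the gripper's body presses on something with over 40 N, if the wrist force passes 120 N, or if a joint passes its speed limit or range.

ROBOT

A 6-joint arm with a two-finger parallel gripper is mounted at the origin on the work surface. World frame = base frame: x ahead of the robot, y to its left, z up, the work surface at z = 0. Lengths are in m, angles in rad, forces in N, time in s.
With the tool pointing down it reaches from about 0.35 to 0.775 m from the base axis. Payload 5.5 kg.
Tool frame: the origin (TCP) lies midway between the tips of the shut fingers; the grasp point (between the pads) lies grasp_offset behind it (grasp_offset is the distance from the TCP to the grasp point, in m); z points along the fingers, y is the line along which they close (so a half turn about z gives the same grasp; the last joint's range is limited). The gripper opens to 85 mm and grips with 20 to 120 N. Pads are 22 mm wide; open, the fingers measure 114 mm over their backs; the gripper's body (76 mm by 85 mm) begins 54 mm behind the grasp point. The pads swing forward as they close: fully open they stand 13 mm farther back than shut.
Start: joints at [-1.268, 0.313, 0.046, 1.304, 0, 1.431], TCP at [0.246, -0.52, 0.231] pointing down, gripper open.
Joint ranges: [-2.76, 2.76], [-0.86, 1.69], [-1.03, 1.26], [-2.2, 2.34], [-1.47, 1.5], [-3.14, 3.14]. Speed limits (rad/s): [2.57, 2.57, 3.14, 3.14, 3.14, 3.14].

INTERFACE

Orientations are given as a unit quaternion [w, x, y, z].
In Python, from workcell import * gives the robot as it stands.
- The arm moves only by the tool step_arm, never from a script. Its argument "deltas" is a list of rows, each a list of 7 numbers: the shift along the world's x, y, z in mm, then the turn, a rotation vector about the world's x, y, z in degrees, then the gripper's target within -1 to 1 (fully open at 1, half-way at 0, shut at -1). A call has 1 to 5 rows; each row shifts and turns the commanded pose from where the row before left it; what a row does not reach is not made up. A row lasts 1/10 s, in which the tool goes at most 50 mm and 8.59 degrees, less where a joint would pass 70% of its speed; a pose out of reach is approached as far as the arm can. A call is refused whole if a number of a shift passes 50 or a number of a turn 8.59, either way. A call with a gripper value outside its range is refused whole. The fingers move at their own pace and stop on an object; "newtons" is the grip in N (left out, the last holds). Time passes only in rows, so rows that do not move let the fingers close. It gives the time, the measured TCP pose, the force, the opening and the grip force at its end, in the units of the state.
- get_state(): the state, without advancing time (a new reading comes with each control period).
- read_camera(name): name is "scene" or "top" or "wrist"; returns a dict with "image" (400x640x3 uint8, red, green, blue), "z_map" (400x640 float32, m along the optical axis (not along the pixel's ray), 0 where there is no reading), "K" (3x3 intrinsics, pixels), "world_from_camera" (4x4, takes a point from camera to world coordinates). Camera axes: x right, y down, z forward; pixel columns grow to the right and rows downward; lengths in m; the calibration is good to about 2 mm. A picture is of the moment at which its call begins.
- hand_in(): hands the job in; it is judged then, once.
The state is a dict: "clock": time; "joint_pos": joint angles; "qvel": joint speeds; "tau": joint torques, N m; "tcp_pos": TCP position; "orientation": TCP orientation; "wrist_force": force on the tool from outside, world axes, zero at the start; "ft_torque": the same for the moment, N m; "finger_gap": finger opening in m; "grip_force": force on a finger pad.
Only numpy, scipy, OpenCV 4.12 (cv2) and the standard library are available. Lean on these libraries where they do the work, as an engineer would, in place of code of your own. Each camera call takes 0.05 s, during which the arm holds its last target. There are 200 camera calls.

## Working session

There is one attempt and no reset: what is moved stays moved. The work goes in short steps, Python scripts to look and compute and a tool call to move; the robot and the scene stay as the last step left them, time stands still between calls to the robot, and variables do not carry over. Pictures are saved under pics/ and viewed, at most 10 in all, crops included, and the job is handed in when it is done.

Besides the shell and the picture viewer there is one more tool, called after ">>>" by a JSON object that holds its "name" and its "arguments", one argument or row to a line. step_arm: Moves the arm, as the interface text tells. Its arguments: {"type":"object","properties":{"deltas":{"type":"array","items":{"type":"array","items":{"type":"number"}}},"newtons":{"type":"number"}},"required":["deltas"]}

```bash
mkdir -p pics; ls; cat > h.py <<'E'
from workcell import *
import numpy as np, cv2
def pix2w(c,u,v,z=None):
    K=c["K"];T=c["world_from_camera"]
    d=T[:3,:3]@np.linalg.solve(K,[u,v,1.0]);o=T[:3,3]
    s=c["z_map"][int(v),int(u)] if z is None else (z-o[2])/d[2]
    return o+s*d
def w2pix(c,p):
    T=np.linalg.inv(c["world_from_camera"]);q=c["K"]@(T[:3,:3]@np.asarray(p)+T[:3,3]);return q[:2]/q[2]
def save(c,n): cv2.imwrite("pics/"+n+".png",c["image"][:,:,::-1])
E
python3 - <<'E'
from h import *
import pickle
a=read_camera("top");b=read_camera("scene")
pickle.dump((a,b),open("c.pkl","wb"))
save(a,"top0");save(b,"scene0")
print(get_state());print(a["world_from_camera"],a["K"])
E
```

```text
pics
{'clock': 0.1, 'joint_pos': array([-1.26759125e+00,  3.13907392e-01,  4.50806204e-02,  1.30363733e+00,
       -3.24778188e-05,  1.43119411e+00]), 'qvel': array([ 0.00100715, -0.00229163,  0.00440545,  0.00033749, -0.00082196,
        0.0017686 ]), 'tau': array([ 2.38312437e-03, -4.81724131e+01,  2.99244046e+01,  1.26860462e-02,
       -6.95082076e-05,  1.76452755e-05]), 'tcp_pos': array([ 0.24621164, -0.51909031,  0.23050336]), 'orientation': array([-8.29772044e-04,  9.75589829e-01,  2.19599159e-01, -8.43217293e-05]), 'wrist_force': array([ 0.42987771, -0.40897836, -0.05650802]), 'ft_torque': array([-0.05435098, -0.0033271 ,  0.04208271]), 'grip_force': 0.0, 'finger_gap': 0.0853283600241393}
[[-0.02531635 -0.98996287  0.13904173  0.40556032]
 [-0.99929522  0.02891671  0.02393501 -0.03391793]
 [-0.0277154  -0.13833779 -0.98999723  1.13633357]
 [ 0.          0.          0.          1.        ]] [[403.61149568   0.         319.65740009]
 [  0.         403.61149568 194.11352168]
 [  0.           0.           1.        ]]
```

View pics/top0.png

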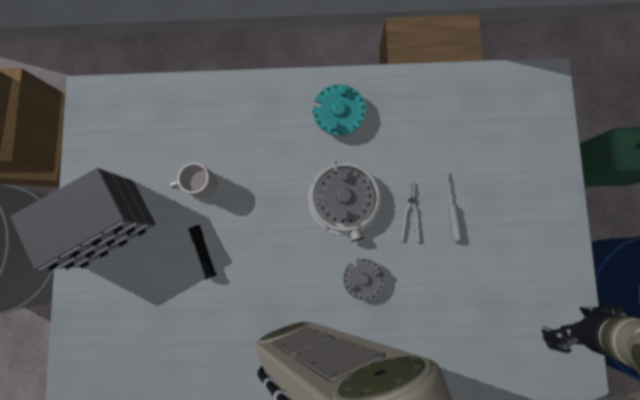

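View pics/scene0.png

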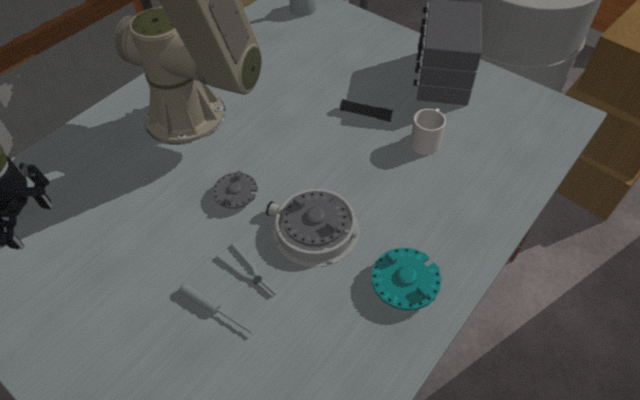

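Candidates in the top view are the turquoise plate (339,110), a larger grey plate in the housing (344,196), and a smaller grey plate on the counter (364,280). The plate I want is the one in the housing. The pin head looks to be near (336,165), and the spout near (355,234). I'll check this in a close crop.

```bash
python3 - <<'E'
from h import *
import pickle
a,b=pickle.load(open("c.pkl","rb"))
f=lambda i,x,y,w,h:cv2.resize(i[y:y+h,x:x+w,::-1],None,fx=400/w,fy=400/w,interpolation=cv2.INTER_CUBIC)
A=f(a["image"],300,150,90,100);B=f(b["image"],260,170,110,122.)if 0 else f(b["image"],260,170,110,122)
h=min(len(A),len(B));im=np.hstack([A[:h],B[:h]]);im=cv2.convertScaleAbs(im,alpha=1.5)
cv2.imwrite("pics/crop1.png",im)
for n,u,v,z in [("dome",344,196,.066),("pin",336,165,.0355),("spout",355,235,.03)]:print(n,pix2w(a,u,v,z),pix2w(a,u,v))
E
```

```text
dome [ 0.54889604 -0.07296328  0.066     ] [ 0.54879666 -0.07293621  0.06674208]
pin [ 0.64053401 -0.05480182  0.0355    ] [ 0.63839127 -0.05461138  0.04553859]
spout [ 0.44572725 -0.10057668  0.03      ] [ 0.44541846 -0.10006424  0.03850509]
```

View pics/crop1.png

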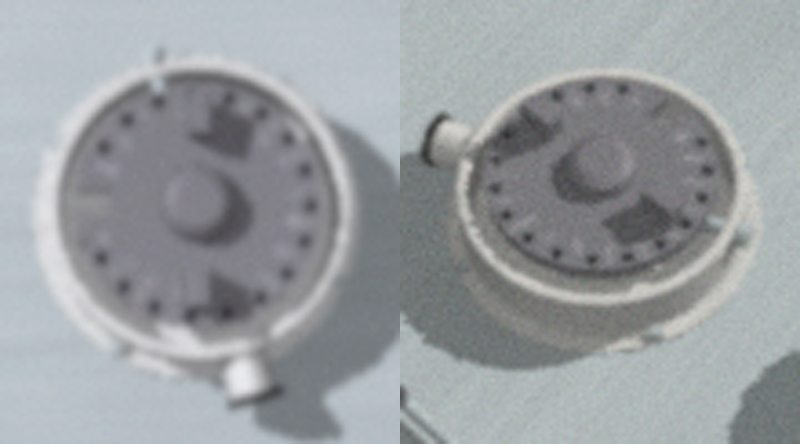

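The crop shows the plate in the housing. The dome is at crop (198,203) and the notch is on the left at (95,203). The pin and its head are at the top at (158,80), and the spout is at the bottom. The lugs are near (215,125) and (215,290). Next I'll measure them with the depth map and rays.

```bash
python3 - <<'E'
from h import *
import pickle
a,b=pickle.load(open("c.pkl","rb"))
for c in (a,b):
    v,u=np.mgrid[0:400,0:640];z=c["z_map"];T=c["world_from_camera"]
    P=np.stack([(u-c["K"][0,2])/c["K"][0,0]*z,(v-c["K"][1,2])/c["K"][1,1]*z,z],-1)@T[:3,:3].T+T[:3,3]
    d=np.hypot(P[...,0]-.549,P[...,1]+.073); m0=(z>0)&(d<.1)
    def pr(n,m):print(n,m.sum(),P[m].mean(0).round(4))
    pr("dome",m0&(d<.025)&(P[...,2]>.0625))
    L=m0&(d>.03)&(d<.075)&(P[...,2]>.066)
    n,lab,st,_=cv2.connectedComponentsWithStats(L.astype(np.uint8))
    for i in range(1,n):
        if st[i,4]>5: pr("lug",lab==i)
    w=m0&(d>.078)&(P[...,2]>.034)&(P[...,2]<.047)
    Q=P[w][:,:2]; 
    # wall ring circle fit
    A=np.c_[2*Q,np.ones(len(Q))];s=np.linalg.lstsq(A,(Q**2).sum(1),rcond=None)[0];print("wall",s[:2],np.sqrt(s[2]+s[:2]@s[:2]),len(Q))
for n,uu,vv,zz in [("pin",335.6,168,.0355),("notch",321.4,195.7,.048)]:print(n,pix2w(a,uu,vv,zz))
for n,cx,cy,zz in [("pinS",715,220,.0375),("headS",742,236,.0355),("notchS",662,105,.05),("spoutS",437,138,.03)]:print(n,pix2w(b,260+(cx-400)*110/400,170+cy*110/400,zz))
E
```

```text
dome 173 [ 0.5504 -0.0736  0.0659]
lug 54 [ 0.6023 -0.0765  0.0738]
lug 50 [ 0.4987 -0.071   0.0738]
wall [ 0.5501756  -0.07390759] 0.08963262971131539 674
dome 161 [ 0.5544 -0.077   0.0652]
lug 65 [ 0.5033 -0.075   0.0726]
lug 72 [ 0.6063 -0.0803  0.072 ]
wall [ 0.55275724 -0.07670643] 0.08896572408835021 931
pin [ 0.63207516 -0.05342959  0.0355    ]
notch [ 0.55391571 -0.01223806  0.048     ]
pinS [ 0.62892647 -0.05422226  0.0375    ]
headS [ 0.64897073 -0.05234003  0.0355    ]
notchS [ 0.55121654 -0.00993149  0.05      ]
spoutS [ 0.44101406 -0.11121613  0.03      ]
```

The centre is about (0.551, -0.0745). The lugs sit 52 mm either side of it with tops at 74 mm, which matches the given sizes. The pin bearing is 14.2° and the notch bearing about 87°, so the plate needs about 73° clockwise. I'll push lug b (bearing -3°) from its +y side with the fingers shut.

>>> {"name": "step_arm", "arguments": {
  "deltas": [
    [30, 39, 0, 0, 0, 6, -1],
    [30, 39, 0, 0, 0, 6, -1],
    [30, 39, 0, 0, 0, 6, -1],
    [30, 39, 0, 0, 0, 6, -1],
    [30, 39, 0, 0, 0, 6, -1]
  ]
}}

```text
clock: 0.6
tcp_pos: [0.397, -0.3228, 0.231]
orientation: [-0.0, 0.885, 0.466, -0.0]
wrist_force: [0.8, -0.7, 0.2]
finger_gap: 0.0125
grip_force: 0.0
```

>>> {"name": "step_arm", "arguments": {
  "deltas": [
    [30, 39, 0, 0, 0, 6, -1],
    [30, 39, 0, 0, 0, 6, -1],
    [30, 39, 0, 0, 0, 6, -1],
    [30, 39, 0, 0, 0, 6, -1],
    [30, 39, 0, 0, 0, 6, -1]
  ]
}}

```text
clock: 1.1
tcp_pos: [0.5471, -0.1277, 0.231]
orientation: [-0.0, 0.734, 0.68, -0.0]
wrist_force: [0.4, -0.6, 0.4]
finger_gap: 0.0002
grip_force: 0.0
```

>>> {"name": "step_arm", "arguments": {
  "deltas": [
    [30, 39, 0, 0, 0, 2, -1],
    [30, 39, 0, 0, 0, 0, -1],
    [0, 0, -40, 0, 0, 0, -1],
    [0, 0, -40, 0, 0, 0, -1],
    [0, 0, 0, 0, 0, 0, -1]
  ]
}}

```text
clock: 1.6
tcp_pos: [0.602, -0.0499, 0.1448]
orientation: [-0.005, 0.723, 0.691, -0.003]
wrist_force: [-0.7, 0.0, -1.1]
finger_gap: 0.0001
grip_force: 0.0
```

```bash
python3 - <<'E'
from h import *
c=read_camera("wrist");t=read_camera("top");s=get_state()
print(s["clock"],s["tcp_pos"],s["orientation"],s["joint_pos"],s["wrist_force"],s["finger_gap"])
T=cv2.resize(t["image"][130:250,280:420],(400,343));W=cv2.resize(c["image"],(400,250))
im=np.zeros((343,800,3),np.uint8);im[:,:400]=T;im[:250,400:]=W
cv2.imwrite("pics/w1.png",im[:,:,::-1])
print(w2pix(c,s["tcp_pos"]))
E
```

```text
1.7 [ 0.60550606 -0.05144785  0.15092937] [-0.00112111  0.72317707  0.69066135 -0.00075607] [-2.16790582e-01  4.11103490e-01 -1.05633291e-02  1.15183397e+00
 -4.67586623e-06  1.39999402e+00] [0.83341724 0.80520241 1.13107222] -0.0001301050558779726
[322.48688827 271.98666451]
```

View pics/w1.png

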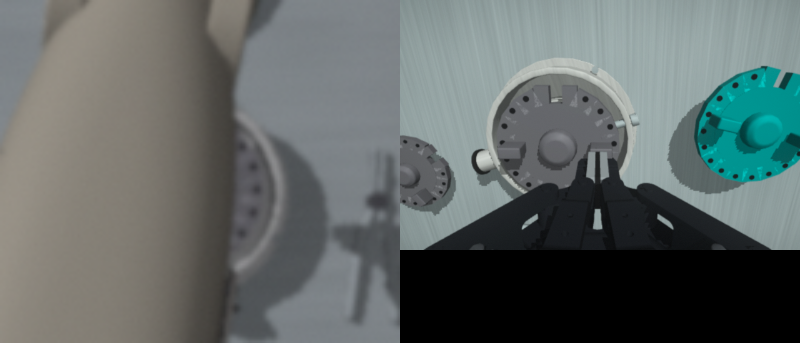

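The wrist view shows the notch at (555,95), the pin at (620,123), and the shut fingertips just behind lug b. Next I'll descend and start pushing along the arc.

>>> {"name": "step_arm", "arguments": {
  "deltas": [
    [0, 0, -40, 0, 0, 0, -1],
    [0, 0, -35, 0, 0, 0, -1],
    [0, 0, -15, 0, 0, 0, -1],
    [0, 0, 0, 0, 0, 0, -1],
    [0, 0, 0, 0, 0, 0, -1]
  ]
}}

```text
clock: 2.2
tcp_pos: [0.608, -0.0524, 0.0638]
orientation: [0.001, 0.723, 0.69, 0.001]
wrist_force: [-0.1, -0.2, 0.1]
finger_gap: 0.0003
grip_force: 0.0
```

>>> {"name": "step_arm", "arguments": {
  "deltas": [
    [0, -4, 0, 0, 0, -4, -1],
    [1, -3.5, 0, 0, 0, -4, -1],
    [1, -4, 0, 0, 0, -4, -1],
    [0.5, -4, 0, 0, 0, -4, -1],
    [0, -4, 0, 0, 0, -4, -1]
  ]
}}

```text
clock: 2.7
tcp_pos: [0.6113, -0.0719, 0.0647]
orientation: [0.002, 0.833, 0.553, 0.002]
wrist_force: [0.5, 0.2, -0.2]
finger_gap: 0.0002
grip_force: 0.3
```

>>> {"name": "step_arm", "arguments": {
  "deltas": [
    [-2, -8.5, 0, 0, 0, -8, -1],
    [-2.5, -8, 0, 0, 0, -8, -1],
    [-3.5, -7, 0, 0, 0, -8, -1],
    [-3.5, -7, 0, 0, 0, -8, -1],
    [-4.5, -6.5, 0, 0, 0, -8, -1]
  ]
}}

```text
clock: 3.2
tcp_pos: [0.5954, -0.1094, 0.0649]
orientation: [0.002, 0.972, 0.234, 0.003]
wrist_force: [0.0, -0.5, -0.2]
finger_gap: -0.0
grip_force: 0.1
```

```bash
python3 - <<'E'
from h import *
c=read_camera("wrist");s=get_state()
print(s["tcp_pos"],s["joint_pos"],s["wrist_force"])
save(c,"w2")
for p in [(.551,-.0745,.066),(.551+.068*np.cos(.248),-.0745+.068*np.sin(.248),.0405)]:print(w2pix(c,p))
E
```

```text
[ 0.59448472 -0.11018889  0.06468432] [-3.15648439e-01  4.61842537e-01 -1.56292770e-01  9.47371743e-01
 -6.57556681e-04  2.36024781e+00] [-1.15965019 -0.29616086 -0.22967248]
[215.01268788 306.26055047]
[247.291353   163.73342769]
```

View pics/w2.png

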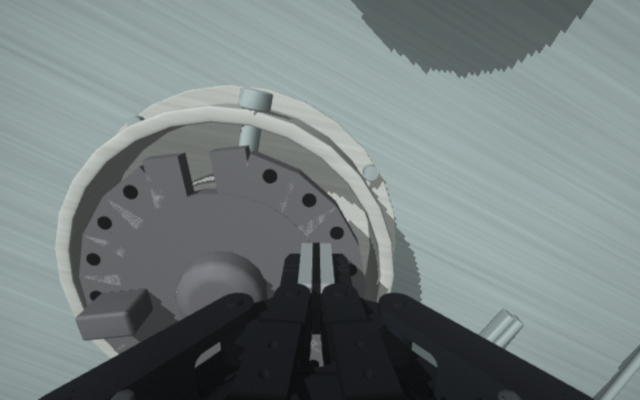

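The wrist view is clear. The notch mouth is around (200,155) with its floor near (203,190), the pin is at (250,138), and its head is at (255,100). The plate has turned, and some angle remains. I'll measure it.

```bash
python3 - <<'E'
from h import *
c=read_camera("wrist")
ang=lambda p:np.degrees(np.arctan2(p[1]+.0745,p[0]-.551))
for n,u,v,z in [("dome",220,280,.066),("pin",249,138,.0405),("head",256,90,.0435),("nL",187,192,.052),("nR",215,191,.052),("mL",186,153,.052),("mR",214,149,.052)]:
    p=pix2w(c,u,v,z);print(n,p.round(4),pix2w(c,u,v).round(4),ang(p).round(1))
im=cv2.resize(c["image"][80:320,60:360],(800,640)[:2])[:600]
cv2.imwrite("pics/w3.png",im[:,:,::-1])
E
```

```text
dome [ 0.5652 -0.0718  0.066 ] [ 0.566  -0.0718  0.0672] 10.9
pin [ 0.6287 -0.0544  0.0405] [ 0.6288 -0.0545  0.0412] 14.5
head [ 0.6513 -0.0488  0.0435] [ 0.6512 -0.0486  0.0421] 14.4
nL [ 0.5936 -0.0392  0.052 ] [ 0.594  -0.0394  0.0528] 39.7
nR [ 0.6001 -0.0511  0.052 ] [ 0.6001 -0.0511  0.0519] 25.4
mL [ 0.6114 -0.0321  0.052 ] [ 0.6092 -0.0304  0.0453] 35.1
mR [ 0.619  -0.0432  0.052 ] [ 0.6183 -0.0427  0.0494] 24.7
```

View pics/w3.png

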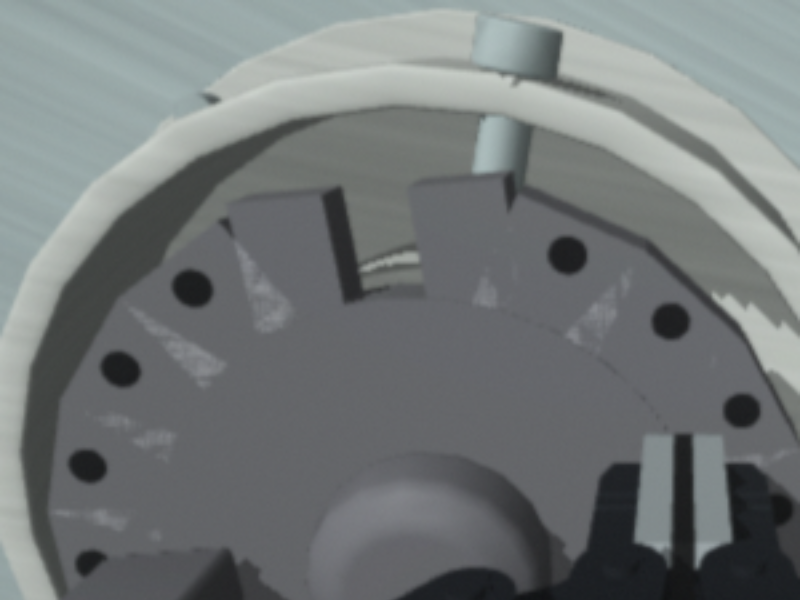

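```bash
cat > m.py <<'E'
from h import *
def run(c,L):
    P=[pix2w(c,60+u*.375,80+v*.375,.052)[:2] for u,v in L]
    C=np.array([.551,-.0745]);mm=(P[0]+P[2])/2;bb=(P[1]+P[3])/2
    A=lambda d:np.degrees(np.arctan2(d[1],d[0])).round(1)
    print("width",np.linalg.norm(P[0]-P[2])*1e3,np.linalg.norm(P[1]-P[3])*1e3,"r",np.linalg.norm(mm-C)*1e3,np.linalg.norm(bb-C)*1e3)
    print("bearings",A(mm-C),A(bb-C),"axis",A(mm-bb))
E
python3 - <<'E'
from m import *
c=read_camera("wrist")
run(c,[(325,190),(347,303),(411,185),(425,295)])
s=get_state();print(s["tcp_pos"])
E
```

```text
width 15.137778632948212 14.376415965566608 r 74.22262958978133 53.84231783524722
bearings 31.3 31.6 axis 30.5
[ 0.59447514 -0.10906295  0.06396489]
```

The notch is 15 mm wide with its bottom at radius 54 mm, which matches the description. Its bearing is 31.4° and the pin's is 14.4°, so 17° remains. I'll push slowly through about 16° of that.

>>> {"name": "step_arm", "arguments": {
  "deltas": [
    [-2.5, -3, 0, 0, 0, -4, -1],
    [-2.7, -3, 0, 0, 0, -4, -1],
    [-3.2, -2.7, 0, 0, 0, -4, -1],
    [-3.2, -2.5, 0, 0, 0, -4, -1],
    [0, 0, 0, 0, 0, 0, -1]
  ]
}}

```text
clock: 3.85
tcp_pos: [0.5822, -0.1195, 0.0627]
orientation: [0.001, 0.995, 0.1, 0.001]
wrist_force: [0.2, 0.2, -0.6]
finger_gap: -0.0002
grip_force: 0.0
```

```bash
python3 - <<'E'
from h import *
c=read_camera("wrist");s=get_state();print(s["tcp_pos"],s["wrist_force"],w2pix(c,(.551+.068*np.cos(.248),-.0745+.068*np.sin(.248),.052)))
im=cv2.resize(c["image"][80:305,60:360],(800,600))
cv2.imwrite("pics/w4.png",im[:,:,::-1])
E
```

```text
[ 0.58210488 -0.1193549   0.06249691] [0.34029787 0.50601361 0.13059062] [204.62104908 160.67505021]
```

View pics/w4.png

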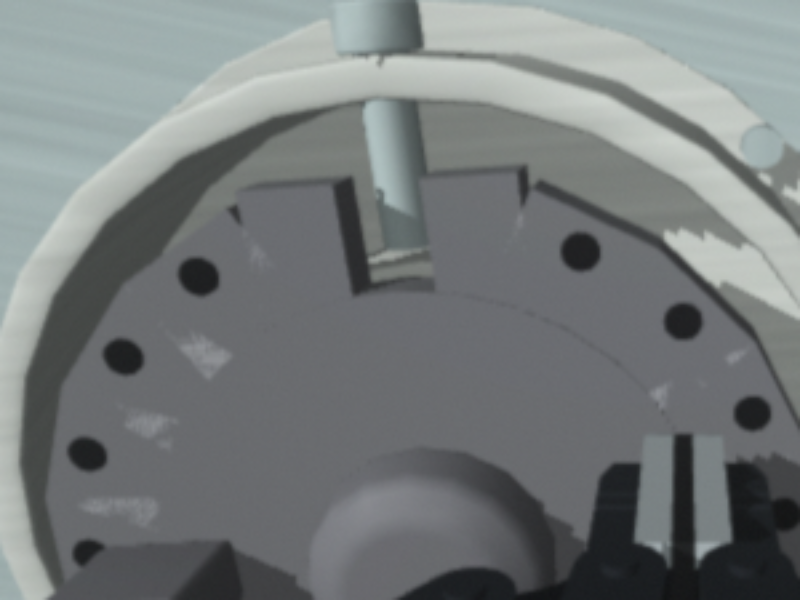

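The notch, with corners at (338,183), (355,294), (420,176) and (433,290), is now almost over the pin, which shows inside it at (400,200).

```bash
python3 - <<'E'
from m import *
c=read_camera("wrist")
run(c,[(338,183),(355,294),(420,176),(433,290)])
C=np.array([.551,-.0745])
for u,v,z in [(394,100,.0405),(404,247,.0405),(378,25,.0435)]:
    d=pix2w(c,60+u*.375,80+v*.375,z)[:2]-C;print(np.degrees(np.arctan2(d[1],d[0])),np.linalg.norm(d)*1e3)
E
```

```text
width 14.305113349759214 14.057640593625653 r 74.22124316265419 54.01868963535336
bearings 14.5 14.9 axis 13.4
13.899349101991508 86.7467397418387
15.63909536753599 59.61962933498832
13.953889395786385 99.64830810012252
```

The notch bearing is 14.6° and the pin's is about 14.3°, so they are aligned to within 1 mm. I'll back off, rise, and go over the dome.

>>> {"name": "step_arm", "arguments": {
  "deltas": [
    [4, 3, 0, 0, 0, 0, -1],
    [1, 1, 20, 0, 0, 0, -1],
    [0, 0, 25, 0, 0, 0, -1],
    [-18, 20, 0, 0, 0, 0, -1],
    [-18, 21, 0, 0, 0, 0, -1]
  ]
}}

```text
clock: 4.45
tcp_pos: [0.5515, -0.0742, 0.1074]
orientation: [0.0, 0.995, 0.099, 0.001]
wrist_force: [-0.6, -0.0, -1.6]
finger_gap: 0.0001
grip_force: 0.0
```

>>> {"name": "step_arm", "arguments": {
  "deltas": [
    [0, 0, 0, 0, 0, 0, -1],
    [0, 0, -15, 0, 0, 0, -1],
    [0, 0, -12, 0, 0, 0, -1],
    [0, 0, -5, 0, 0, 0, -1],
    [0, 0, 0, 0, 0, 0, -1]
  ]
}}

```text
clock: 4.95
tcp_pos: [0.5497, -0.0742, 0.0731]
orientation: [-0.0, 0.995, 0.099, -0.001]
wrist_force: [0.1, 0.8, -0.4]
finger_gap: -0.0
grip_force: 0.0
```

```bash
python3 - <<'E'
from h import *
c=read_camera("wrist");s=get_state();print(s["tcp_pos"],s["wrist_force"])
im=cv2.resize(c["image"][80:380,60:460],(800,600))
cv2.imwrite("pics/w5.png",im[:,:,::-1])
E
```

```text
[ 0.55008087 -0.07438976  0.07374895] [-0.32439068 -0.12377273 -0.44063229]
```

View pics/w5.png

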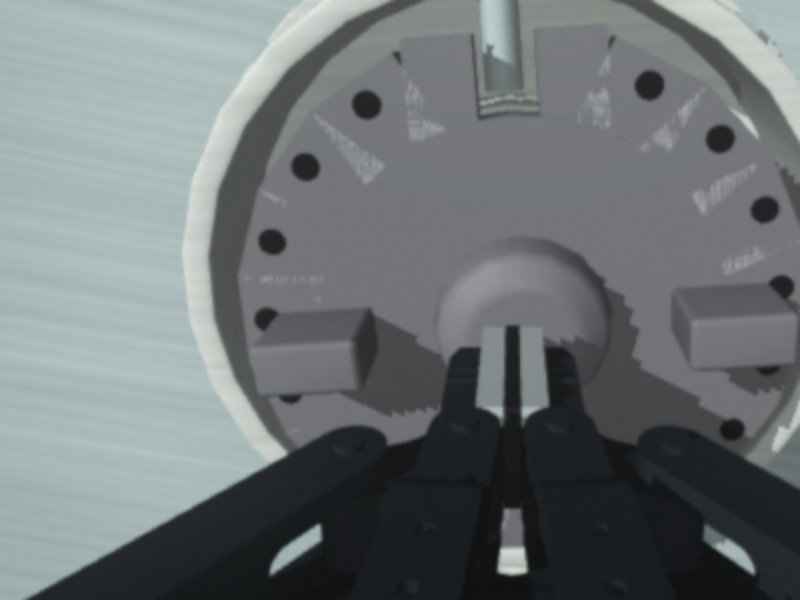

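The pin at (503,75) is centred in the notch, and the fingertips at (512,350) are over the dome. I'll press down gently.

>>> {"name": "step_arm", "arguments": {
  "deltas": [
    [0, 0, -4, 0, 0, 0, -1],
    [0, 0, -2, 0, 0, 0, -1],
    [0, 0, -2, 0, 0, 0, -1],
    [0, 0, -2, 0, 0, 0, -1],
    [0, 0, 0, 0, 0, 0, -1]
  ]
}}

```text
clock: 5.5
tcp_pos: [0.5504, -0.0744, 0.0644]
orientation: [0.0, 0.995, 0.099, 0.0]
wrist_force: [0.2, -0.5, 0.6]
finger_gap: 0.0001
grip_force: 0.2
```

>>> {"name": "step_arm", "arguments": {
  "deltas": [
    [0, 0, -2, 0, 0, 0, -1],
    [0, 0, -2, 0, 0, 0, -1],
    [0, 0, -2, 0, 0, 0, -1],
    [0, 0, -1, 0, 0, 0, -1],
    [0, 0, 0, 0, 0, 0, -1]
  ]
}}

```text
clock: 6.0
tcp_pos: [0.5504, -0.0744, 0.0571]
orientation: [0.0, 0.995, 0.099, 0.0]
wrist_force: [0.2, -1.2, 1.8]
finger_gap: -0.0002
grip_force: 0.8
```

>>> {"name": "step_arm", "arguments": {
  "deltas": [
    [0, 0, -1, 0, 0, 0, -1],
    [0, 0, -1, 0, 0, 0, -1],
    [0, 0, -1, 0, 0, 0, -1],
    [0, 0, 0, 0, 0, 0, -1],
    [0, 0, 0, 0, 0, 0, -1]
  ]
}}

```text
clock: 6.5
tcp_pos: [0.5505, -0.0744, 0.056]
orientation: [0.0, 0.995, 0.099, 0.001]
wrist_force: [-5.6, -0.2, 15.7]
finger_gap: 0.0002
grip_force: 7.6
```

```bash
python3 - <<'E'
from h import *
c=read_camera("wrist");s=get_state();print(s["tcp_pos"],s["wrist_force"],s["tau"])
for n,u,v in [("plateTop",60+450/2,80+170/2),("plateTop2",60+600/2,80+170/2),("domeflank",60+500/2,80+310/2),("lug",60+310/2,80+340/2),("wall",60+205/2,80+200/2)]:print(n,pix2w(c,u,v))
E
```

```text
[ 0.55043784 -0.07440972  0.055999  ] [-4.49640195 -0.02926836 15.13849179] [ 1.16314238e-01 -4.05112767e+01  2.32474923e+01 -1.95559904e+00
  2.54636547e-01 -6.71421549e-04]
plateTop [ 0.59013014 -0.04972473  0.04269623]
plateTop2 [ 0.59704304 -0.08482855  0.04206817]
domeflank [ 0.56383915 -0.06723282  0.05841123]
lug [ 0.54553105 -0.02459385  0.05437823]
wall [0.56828156 0.01039549 0.03417974]
```

The dome stopped solid at 56 mm with 15 N, and the plate top is now at 42 mm, so it is home. I'll withdraw straight up and check.

>>> {"name": "step_arm", "arguments": {
  "deltas": [
    [0, 0, 10, 0, 0, 0, -1],
    [0, 0, 30, 0, 0, 0, -1],
    [0, 0, 40, 0, 0, 0, -1],
    [0, 0, 40, 0, 0, 0, -1],
    [0, 0, 0, 0, 0, 0, -1]
  ]
}}

```text
clock: 7.05
tcp_pos: [0.5535, -0.0751, 0.1801]
orientation: [0.002, 0.995, 0.099, 0.004]
wrist_force: [0.7, -0.9, 0.0]
finger_gap: 0.0
grip_force: 0.0
```

```bash
python3 - <<'E'
from h import *
c=read_camera("wrist");s=get_state();print(s["tcp_pos"],s["wrist_force"])
z=c["z_map"];T=c["world_from_camera"];v,u=np.mgrid[0:400,0:640]
P=np.stack([(u-c["K"][0,2])/c["K"][0,0]*z,(v-c["K"][1,2])/c["K"][1,1]*z,z],-1)@T[:3,:3].T+T[:3,3]
d=np.hypot(P[...,0]-.551,P[...,1]+.0745);m=(z>0)&(d<.07)&(d>.03)&(abs(P[...,2]-.045)<.008)
Q=P[m];A=np.c_[Q[:,:2]-[.551,-.0745],np.ones(len(Q))];print(np.linalg.lstsq(A,Q[:,2],rcond=None)[0],len(Q))
save(c,"w6")
E
```

```text
[ 0.55231097 -0.07473146  0.17733273] [ 0.29547176  1.34767578 -0.17804152]
[-0.00135759 -0.00118232  0.04319357] 13974
```

View pics/w6.png

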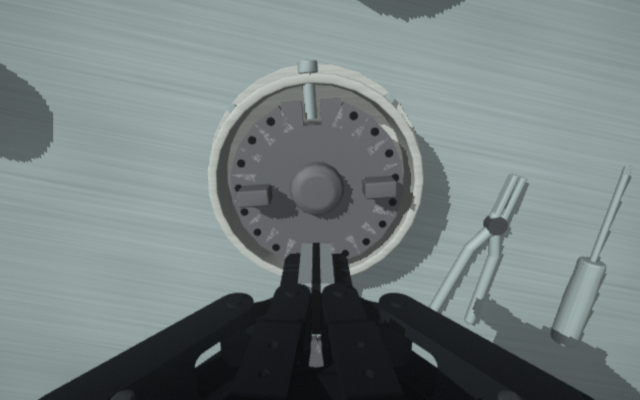

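The pin at (310,100) now lies in the notch. The plate is level and its top is about 42–43 mm up, level with the bowl wall. The pliers and screwdriver are undisturbed.

```bash
python3 -c "
from workcell import *
print(hand_in())"
```

```text
the job is handed in; nothing more can be done
None
```

The plate is turned with its notch over the pin and pressed fully home (dome stopped solid at 56 mm, plate level); the bystanders weren't touched, and I've handed the job in, though no verdict came back.

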